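Clamp a pattern board upright for edge sanding

TASK

Get the plywood pattern board ready for sanding its edge: take it from the sloping rest and stand it upright, red-striped edge down, in the open slot of the wooden holder, sitting flat on the slot's floor and about centred along the jaws. Close the sliding jaw (it has a red knob) until the board is held snugly and square between the two cork faces, let go, and leave the other things on the bench where they are.

Things in the scene. Friction and masses are not known exactly. Their poses are not given: they have to be found in the camera images.
- board: plywood pattern board, 10 mm thick (x), 80 mm wide (y), 120 mm tall (z), 0.12 kg; red stripe along its lower edge, brass-rimmed black dot near its top. Origin: centre of its lower edge face; z runs up the board. At first it leans in the rest, 0.35 rad from vertical, top towards the rest's -x, its lower 50 mm against a back plate, its upper 70 mm clear on both faces
- rest: dark wooden sloping rest, fixed to the bench, 110 x 100 mm, 74 mm tall. Origin: centre of its underside. The board leans on its back plate with the top towards the rest's -x
- holder: light wooden holder, fixed. Origin in its underside; z up, x from the red knob to the fixed cheek, y along the slot. Base x -102 to +92 mm, 100 mm wide, 18 mm thick; its top is the slot's floor. Fixed cheek's cork face at x = +50 mm, 88 mm wide, top 58 mm above the bench; the sliding jaw faces it, as wide and as high. The slot between is open at top and ends
- slot (a point): point on the slot's floor, 18 mm above the bench, midway along the slot, 5 mm in front of the fixed cheek's face: the centre of the board's lower edge comes here when it is clamped. Axes as the holder's
- jaw (a joint): gap between the cork face of the sliding jaw and that of the fixed cheek, m: 0 shut empty, 0.010 shut on the board, up to 0.028 open. The jaw slides along the holder's x and moves to +x to close; sliding takes about 3 N and it stays where left
- knob (a point): grip point of the sliding jaw's upright red knob, 24 mm in diameter, 105 mm behind the jaw's cork face (to the holder's -x). The knob stands from 30 to 76 mm above the bench; this point is at 48 mm, on its axis
- glue_tin: tin of contact cement, 76 mm across, 105 mm tall, origin at the centre of its underside; leave alone
- beeswax: round yellow puck of beeswax, 55 mm across, 21 mm high, origin at its underside; leave alone
- cork_block: cork sanding block, 56 x 96 x 28 mm, origin at its underside; leave alone
- masking_tape: roll of masking tape lying flat, 106 mm across, 25 mm high, origin at its underside; leave alone

How it is judged:
By the outcome, as a careful person would: the job done as asked, in the order asked, and still so for the second after the job is handed in, with the robot touching nothing.
It also fails if it takes over 40 s, if anything falls off the work surface, if the arm or the gripper's body presses on something with over 40 N, if the wrist force passes 120 N, or if a joint passes its speed limit or range.

ROBOT

A 6-joint arm with a two-finger parallel gripper is mounted at the origin on the work surface; the furniture and walls round the work are solid. World frame = base frame: x ahead of the robot, y to its left, z up, the work surface at z = 0. Lengths are in mm, angles in rad, forces in N, time in s.
With the tool pointing down it reaches from about 375 to 975 mm from the base axis. Payload 3.8 kg.
Tool frame: the origin (TCP) lies at the centre of the arm's flange, where the gripper is bolted on; the fingertips stand 166 mm ahead of it and the grasp point (between the pads) lies 147 mm ahead of it; x points along the fingers, y is the direction in which the jaws open and shut, and the axes are right-handed (so a half turn about x gives the same grasp; the last joint's range is limited). The gripper opens to 88 mm and grips with 3 to 60 N. Pads are 18 mm wide; open, the fingers measure 123 mm over their backs; the gripper's body (75 mm by 187 mm) begins 45 mm behind the grasp point.
Start: joints at [-1.27, 0.264, 1.604, -0, 1.274, -0.037], TCP at [223.698, -636.851, 404.706] pointing down, gripper open.
Joint ranges: [-2.63, 2.63], [-0.94, 2.18], [0.31, 2.57], [-1.31, 4.45], [0, 2.66], [-2.55, 2.55]. Speed limits (rad/s): [2.57, 2.57, 3.14, 3.14, 3.14, 3.14].

INTERFACE

Orientations are given as a unit quaternion [w, x, y, z].
In Python, from workcell import r gives the robot as it stands.
- The arm moves only by the tool send_rows, never from a script. Its argument "increments" is a list of rows, each a list of 3 entries, a list of its own where there are three numbers: the finger opening in cm, from 0 to 8.81, then the shift along the tool's x, y, z in cm, then the turn about the tool's x in rad. A call has 1 to 8 rows; each row shifts and turns the commanded pose from where the row before left it, along the tool's axes as they then stand; what a row does not reach is not made up. A row lasts 1/8 s, in which the tool goes at most 62.5 mm and 10.7 degrees, less where a joint would pass 70% of its speed; a pose out of reach is approached as far as the arm can. A call with a gripper value outside its range is refused whole. The fingers move at their own pace and stop on an object; the grip force is fixed at half the most. Time passes only in rows, so rows that do not move let the fingers close. It gives the time, the measured TCP pose, the force and the opening at its end, in the units of the state.
- r.observe(): the state, without advancing time (a new reading comes with each control period).
- r.grab_frame(name): name is "scene" or "top" or "wrist"; returns the picture (400x640x3 uint8, red, green, blue); there is no depth.
- r.calibration(name): a dict with "fx", "fy", "cx", "cy" (pixels), "position" and "attitude" of the camera in the world. Camera axes: x right, y up, looking along -z (the intrinsics and any distortion apply to the point x, -y, -z); pixel columns grow to the right and rows downward; lengths in mm; the calibration is good to about 2 mm. The wrist camera is an equidistant fisheye: a pixel r from the principal point sees the ray r / f radians off the axis. A picture is of the moment at which its call begins: read the wrist's pose just before it. calibration takes no time and is no camera call; for the wrist camera it gives the pose at the moment of the call.
- r.finish_job(): hands the job in, once; it reports no verdict.
The state is a dict: "time": time; "joints": joint angles; "qd": joint speeds; "joint_efforts": joint torques, N m; "eef_pos": TCP position; "eef_rot": TCP orientation; "wrist_force": force on the tool from outside, world axes, zero at the start; "wrist_torque": the same for the moment, N m; "opening": opening from 0.0 (shut) to 1.0 (fully open).
Only numpy, scipy, OpenCV 4.12 (cv2) and the standard library are available. Lean on these libraries where they do the work, as an engineer would, in place of code of your own. Each camera call takes 0.05 s, during which the arm holds its last target. There are 200 camera calls.

## Working session

There is one attempt and no reset: what is moved stays moved. The work goes in short steps, Python scripts to look and compute and a tool call to move; the robot and the scene stay as the last step left them, time stands still between calls to the robot, and variables do not carry over. Pictures are saved under pics/ and viewed, about 8 in all and at most 12, crops included, and the job is handed in when it is done.

Besides the shell and the picture viewer there is one more tool, called as a command line: name --argument value ..., lists and objects as JSON in quotes. send_rows: Moves the arm, as the interface text tells. Its arguments: {"type":"object","properties":{"increments":{"type":"array","items":{"type":"array"}}},"required":["increments"]}

```bash
mkdir -p pics; ls; python3 - <<'E'
from workcell import r
import cv2,json
print(r.observe())
for n in("scene","top","wrist"):
    print(n,r.calibration(n)); cv2.imwrite(f"pics/{n}0.png",r.grab_frame(n)[:,:,::-1])
E
```

```text
pics
{'time': 0.0, 'joints': array([-1.26989102e+00,  2.64730504e-01,  1.60535223e+00, -2.81260081e-05,
        1.27369342e+00, -3.68882031e-02]), 'qd': array([-0.0002988 ,  0.00046776, -0.00085827, -0.00028213,  0.00066889,
       -0.00157171]), 'joint_efforts': array([-1.11564987e-03, -5.02104878e+01, -3.56875849e+01,  7.26583600e-02,
        2.96159077e-02, -1.68036395e-04]), 'eef_pos': array([ 223.60001839, -636.53040213,  403.41462117]), 'eef_rot': array([-0.11809984, -0.69693329, -0.11962787,  0.69715536]), 'wrist_force': array([ 0.72127355, -0.51562781,  0.46187362]), 'wrist_torque': array([ 0.02071634, -0.00439125,  0.02708291]), 'opening': 1.0000866826327375}
scene {'fx': 396.5366589835271, 'fy': 396.5366589835271, 'cx': 317.5243658597987, 'cy': 200.16650129754262, 'position': array([-347.14515584,  501.8215629 ,  526.73397784]), 'attitude': array([-0.39792057, -0.26466874,  0.47009052,  0.74204082])}
top {'fx': 410.6386231794124, 'fy': 410.6386231794124, 'cx': 328.05118180764595, 'cy': 207.38155586705216, 'position': array([ 383.97752416,  -18.1337483 , 1245.42608702]), 'attitude': array([ 0.70686645,  0.03002181, -0.0179354 , -0.70648201])}
wrist {'fx': 309.70691628693146, 'fy': 309.70691628693146, 'cx': 320.17881970777006, 'cy': 201.22049443921858, 'position': array([ 296.52652229, -610.39115584,  385.31397168]), 'attitude': array([ 0.80630062, -0.12288092,  0.08862191, -0.57177421])}
```

```bash
python3 - <<'E'
import cv2,numpy as np
a=cv2.imread("pics/top0.png");b=cv2.imread("pics/scene0.png")
cv2.imwrite("pics/t0.png",a)
E
```

```text
(no output)
```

View pics/top0.png

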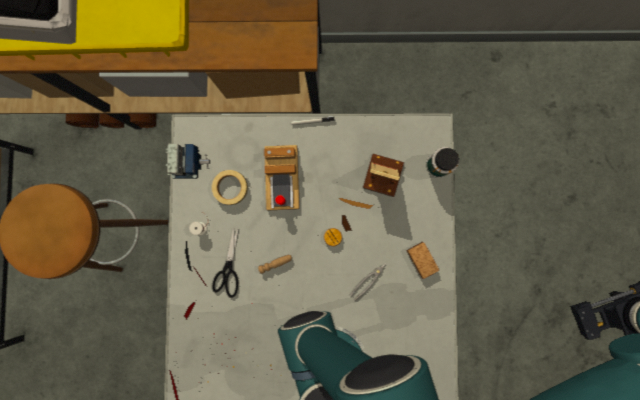

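View pics/scene0.png

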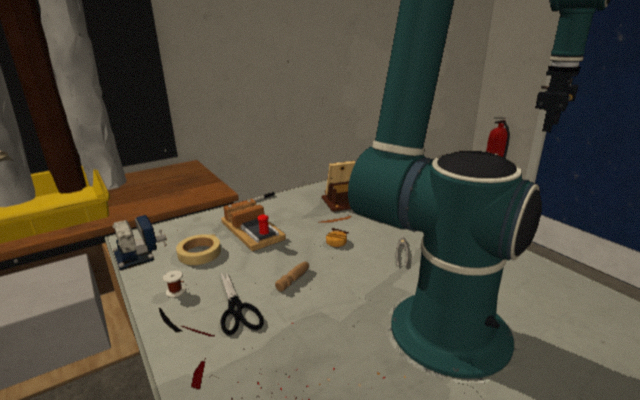

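The top view shows the holder at about (282,178) with its knob at (281,200) and the board in the rest at about (385,172). The scene view shows both too. I'll enlarge the top view to get corner positions.

```bash
cat > h.py <<'E'
import numpy as np
from scipy.spatial.transform import Rotation as R
def Rq(q): return R.from_quat(np.asarray(q)[[1,2,3,0]])
def ray(c,u,v,fish=False):
    x=(u-c['cx'])/c['fx'];y=(v-c['cy'])/c['fy']
    if fish:
        t=np.hypot(x,y); s=np.sin(t)/max(t,1e-9); d=np.array([x*s,-y*s,-np.cos(t)])
    else: d=np.array([x,-y,-1.])
    return Rq(c['attitude']).apply(d)
def hit(c,u,v,z,fish=False):
    d=ray(c,u,v,fish);p=np.asarray(c['position']); return p+d*(z-p[2])/d[2]
def proj(c,P,fish=False):
    p=Rq(c['attitude']).inv().apply(np.asarray(P)-c['position']);x,y,z=p[0],-p[1],-p[2]
    if fish:
        r=np.hypot(x,y);t=np.arctan2(r,z);k=t/max(r,1e-9)
    else:k=1/z
    return np.array([c['cx']+c['fx']*x*k,c['cy']+c['fy']*y*k])
E
python3 - <<'E'
import cv2
from workcell import r
from h import *
a=cv2.imread("pics/top0.png")[125:245,245:475]
cv2.imwrite("pics/c1.png",cv2.resize(a,None,fx=3.4,fy=3.4,interpolation=cv2.INTER_CUBIC))
c=r.calibration("top"); o=r.observe()
M=Rq(o['eef_rot']).as_matrix();print(M.round(2)); w=r.calibration("wrist");print("cam in tool",M.T@(w['position']-o['eef_pos']),(M.T@Rq(w['attitude']).as_matrix()).round(2))
print("knob",hit(c,280.5,200.5,76),"rest",hit(c,384,174,50),"tin top",hit(c,446,158,105))
E
```

```text
[[-0.    0.33 -0.94]
 [ 0.   -0.94 -0.33]
 [-1.   -0.   -0.  ]]
cam in tool [ 18.22500707  -0.4952601  -77.46590474] [[ 0.    0.3  -0.95]
 [ 1.    0.    0.  ]
 [ 0.   -0.95 -0.3 ]]
knob [483.18778366 138.12962915  76.        ] rest [ 563.14494287 -161.35209302   50.        ] tin top [ 599.69427804 -327.92090299  105.        ]
```

View pics/c1.png

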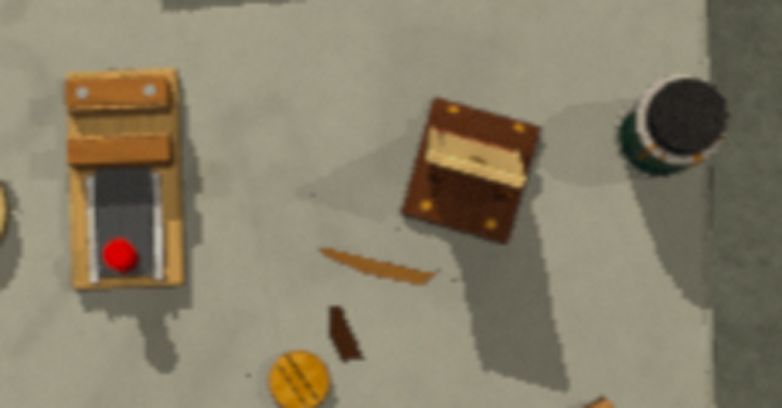

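The crop shows the board's striped lower edge on the +x side, with the top leaning towards the robot. The rest is yawed about -0.25 rad and the holder about +0.04. Next is a small row planner so I can write out the moves.

```bash
cat > plan.py <<'E'
import numpy as np
from workcell import r
from h import Rq
def plan(target,yaw,n,g,start=None,p0=None):
    "rows taking the tool (pointing down) to target mm, tool-y heading yaw; prints rounded rows"
    o=r.observe(); p=np.array(p0 if p0 is not None else o['eef_pos'],float)
    y=Rq(o['eef_rot']).as_matrix()[:,1]; a=np.arctan2(y[1],y[0]) if start is None else start
    t=np.array(target,float); rows=[]
    d=(yaw-a+np.pi)%(2*np.pi)-np.pi
    yf=a+d
    for k in range(n):
        s=(t-p)/(n-k)
        Y=np.array([np.cos(a),np.sin(a),0]);Z=np.array([Y[1],-Y[0],0])
        c=np.round([-s[2]/10,s@Y/10,s@Z/10],2); da=round(-(yf-a)/(n-k),3)
        p=p+10*(c[0]*np.array([0,0,-1])+c[1]*Y+c[2]*Z); a-=da
        rows.append([g,c.tolist(),da])
    print(str(rows).replace(' ','')); print("ends",p.round(1),round(a,3))
E
python3 -c "
from plan import *
plan([550,-165,360],-.255,12,8.8,p0=[223.7,-636.9,404.7])"
```

```text
[[8.8,[0.37,-2.81,-3.87],np.float64(-0.082)],[8.8,[0.37,-2.48,-4.09],np.float64(-0.081)],[8.8,[0.37,-2.14,-4.27],np.float64(-0.082)],[8.8,[0.37,-1.79,-4.43],np.float64(-0.081)],[8.8,[0.37,-1.42,-4.57],np.float64(-0.082)],[8.8,[0.37,-1.04,-4.67],np.float64(-0.081)],[8.8,[0.38,-0.66,-4.73],np.float64(-0.082)],[8.8,[0.37,-0.27,-4.77],np.float64(-0.081)],[8.8,[0.38,0.11,-4.78],np.float64(-0.082)],[8.8,[0.37,0.5,-4.76],np.float64(-0.081)],[8.8,[0.38,0.89,-4.7],np.float64(-0.082)],[8.8,[0.37,1.27,-4.61],np.float64(-0.081)]]
ends [ 550.1 -165.   360. ] -0.255
```

send_rows --increments '[[8.8,[0.4,-2.8,-3.9],-0.08],[8.8,[0.4,-2.5,-4.1],-0.08],[8.8,[0.4,-2.1,-4.3],-0.08],[8.8,[0.4,-1.8,-4.4],-0.08],[8.8,[0.4,-1.4,-4.6],-0.08],[8.8,[0.4,-1.0,-4.7],-0.08],[8.8,[0.4,-0.7,-4.7],-0.08],[8.8,[0.4,-0.3,-4.8],-0.08]]'

```text
time: 1.15
eef_pos: [444.4, -321.8, 372.4]
eef_rot: [-0.333, -0.624, -0.333, 0.624]
wrist_force: [-0.0, -0.5, -0.0]
opening: 0.995
```

send_rows --increments '[[8.8,[0.4,0.1,-4.8],-0.08],[8.8,[0.4,0.5,-4.8],-0.08],[8.8,[0.4,0.9,-4.7],-0.08],[8.8,[0.4,1.3,-4.6],-0.08],[8.8,[0,0,0],-0.02],[8.8,[0,0,0],0]]'

```text
time: 1.9
eef_pos: [555.2, -167.0, 356.3]
eef_rot: [-0.433, -0.559, -0.433, 0.559]
wrist_force: [0.3, -0.2, 0.6]
opening: 0.996
```

```bash
python3 - <<'E'
from workcell import r
import cv2,pickle
from h import *
o=r.observe();c=r.calibration("wrist");f=r.grab_frame("wrist")
pickle.dump((o,c),open("w1.pkl","wb"))
cv2.imwrite("pics/w1.png",f[:,:,::-1])
y=Rq(o['eef_rot']).as_matrix()[:,1];print(o['eef_pos'],np.arctan2(y[1],y[0]),o['joints'])
E
```

```text
[ 555.15196134 -167.04084409  356.34745342] -0.2526195767487664 [-3.35080616e-01  1.20864520e-01  1.86469259e+00 -5.73779563e-04
  1.15692075e+00 -8.22302639e-02]
```

View pics/w1.png

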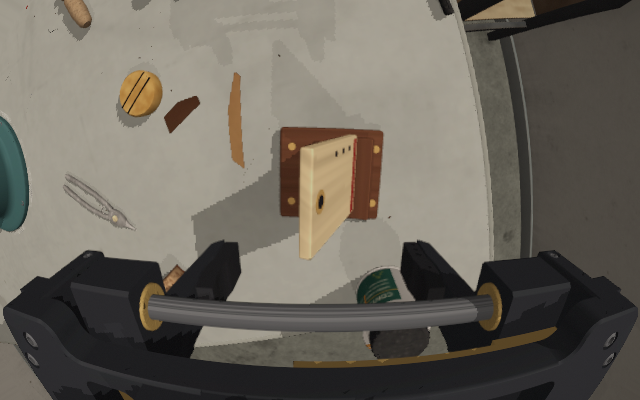

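The wrist view shows the board's top edge at about x=300-312, y=148-258. The stripe is near (355,140)-(351,218), and the base corners are (282,127), (384,131) and (378,219). I'll zoom in for the corners.

```bash
python3 - <<'E'
import cv2
a=cv2.imread("pics/w1.png")[120:265,270:395]
cv2.imwrite("pics/w1c.png",cv2.resize(a,None,fx=4,fy=4,interpolation=cv2.INTER_CUBIC))
E
```

```text
(no output)
```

View pics/w1c.png

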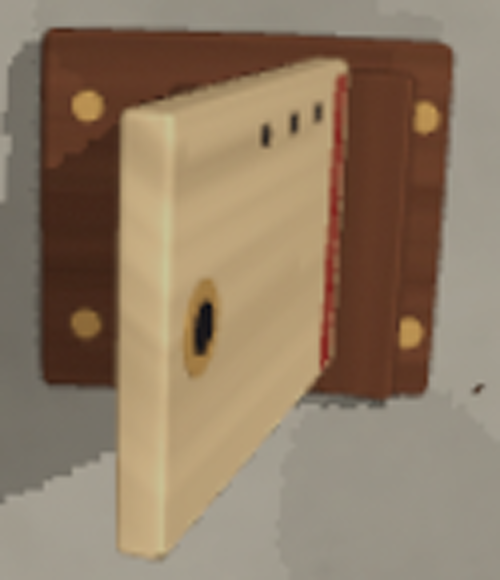

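```bash
python3 - <<'E'
import pickle
from h import *
o,c=pickle.load(open("w1.pkl","rb"))
P=lambda u,v,z: hit(c,270+u/4,120+v/4,z,True)
for t in(8,12,16,20):
    q=[P(u,v,t) for u,v in((45,30),(450,42),(428,393),(43,385))]
    print("base",t,[round(np.linalg.norm(q[i]-q[(i+1)%4]),1) for i in range(4)],np.mean(q,0).round(1),[np.arctan2(*(q[j]-q[i])[[1,0]]).round(3) for i,j in((0,1),(3,2))])
for z in(115,120,125,130):
    a,b=P(172,112,z),P(163,558,z);e,f=P(122,110,z-3.4),P(118,553,z-3.4)
    print("top",z,np.linalg.norm(a-b).round(1),np.linalg.norm(e-f).round(1),((a+b)/2).round(1),((e+f)/2).round(1),np.arctan2(*(a-b)[[1,0]])-np.pi/2)
E
```

```text
base 8 [np.float64(108.3), np.float64(100.1), np.float64(110.5), np.float64(100.2)] [ 566.7 -164.8    8. ] [np.float64(-0.278), np.float64(-0.277)]
base 12 [np.float64(107.0), np.float64(98.9), np.float64(109.1), np.float64(99.0)] [ 566.8 -163.9   12. ] [np.float64(-0.278), np.float64(-0.277)]
base 16 [np.float64(105.7), np.float64(97.7), np.float64(107.8), np.float64(97.8)] [ 566.9 -163.1   16. ] [np.float64(-0.278), np.float64(-0.277)]
base 20 [np.float64(104.4), np.float64(96.5), np.float64(106.4), np.float64(96.6)] [ 566.9 -162.2   20. ] [np.float64(-0.278), np.float64(-0.277)]
top 115 90.1 90.7 [ 549.  -162.1  115. ] [ 539.8 -160.2  111.6] -0.281137486309295
top 120 88.0 88.7 [ 549.5 -160.5  120. ] [ 540.6 -158.6  116.6] -0.28113748630929614
top 125 86.0 86.7 [ 550.1 -159.   125. ] [ 541.3 -157.1  121.6] -0.281137486309295
top 130 84.0 84.7 [ 550.7 -157.4  130. ] [ 542.1 -155.6  126.6] -0.281137486309295
```

```bash
python3 - <<'E'
import pickle
from h import *
o,c=pickle.load(open("w1.pkl","rb"))
P=lambda u,v,z: hit(c,270+u/4,120+v/4,z,True)
for z in (26,32,38): print(P(343,72,z),P(322,366,z),np.linalg.norm(P(343,72,z)-P(322,366,z)),(P(343,72,z)+P(322,366,z))/2)
from plan import *
plan([557,-156.5,258],-.28,5,8.8)
E
```

```text
[ 600.85228542 -130.52209039   26.        ] [ 577.82486273 -205.62334653   26.        ] 78.55228112112178 [ 589.33857407 -168.07271846   26.        ]
[ 600.33808242 -129.76934306   32.        ] [ 577.75336631 -203.4267633    32.        ] 77.04209860363066 [ 589.04572437 -166.59805318   32.        ]
[ 599.82387943 -129.01659573   38.        ] [ 577.68186989 -201.23018006   38.        ] 75.53191608613949 [ 588.75287466 -165.1233879    38.        ]
[[8.8,[1.97,-0.02,-0.22],np.float64(0.005)],[8.8,[1.97,-0.02,-0.23],np.float64(0.005)],[8.8,[1.97,-0.02,-0.22],np.float64(0.005)],[8.8,[1.97,-0.02,-0.23],np.float64(0.006)],[8.8,[1.97,-0.01,-0.22],np.float64(0.005)]]
ends [ 557.  -156.5  258. ] -0.28
```

send_rows --increments '[[8.8,[2.0,0,-0.2],0.005],[8.8,[2.0,0,-0.2],0.005],[8.8,[2.0,0,-0.2],0.005],[8.8,[2.0,0,-0.2],0.005],[8.8,[1.9,0,-0.2],0.005],[8.8,[0,0,0],0]]'

```text
time: 2.7
eef_pos: [557.1, -156.9, 255.1]
eef_rot: [-0.425, -0.563, -0.427, 0.565]
wrist_force: [-0.4, -0.3, 0.4]
opening: 0.997
```

send_rows --increments '[[4,[0,0,0],0],[2.5,[0,0,0],0],[0,[0,0,0],0],[0,[0,0,0],0],[0,[0,0,0],0],[0,[0,0,0],0]]'

```text
time: 3.45
eef_pos: [558.0, -157.4, 257.8]
eef_rot: [0.426, 0.564, 0.426, -0.564]
wrist_force: [-0.6, -0.3, -0.1]
opening: 0.338
```

send_rows --increments '[[0,[0,0,0],0],[0,[0,0,0],0],[0,[0,0,0],0],[0,[0,0,0],0]]'

```text
time: 3.95
eef_pos: [562.2, -158.7, 260.3]
eef_rot: [0.43, 0.568, 0.421, -0.561]
wrist_force: [11.4, -3.0, -4.3]
opening: 0.217
```

send_rows --increments '[[0,[-0.5,0.3,0],0],[0,[-0.5,0.3,0],0],[0,[-1,0,0],0],[0,[-1,0,0],0],[0,[-1,0,0],0],[0,[-1,0,0],0]]'

```text
time: 4.7
eef_pos: [565.2, -159.5, 309.2]
eef_rot: [0.427, 0.565, 0.424, -0.563]
wrist_force: [-0.8, 0.5, -1.0]
opening: 0.111
```

```bash
python3 - <<'E'
from workcell import r
from h import *
from plan import plan
c=r.calibration("top")
P=lambda u,v,z: hit(c,245+u/3.4,125+v/3.4,z)
for n,u,v in(("chL",67,108),("chR",168,108),("jL",68,138),("jR",172,136)): print(n,P(u,v,58).round(1))
for z in(0,18):print("base",[P(u,v,z).round(1) for u,v in((67,72),(178,70),(186,287),(75,292))])
print("knob",P(120,253,76))
plan([560,70,375],.03,8,0)
E
```

```text
chL [613.4 188.1  58. ]
chR [613.2 100.9  58. ]
jL [587.3 186.9  58. ]
jR [588.8  97.3  58. ]
base [array([657.5, 198.5,   0. ]), array([659.1,  97.9,   0. ]), array([462.4,  89.5,   0. ]), array([457.9, 189. ,   0. ])]
base [array([653.6, 195.4,  18. ]), array([655.1,  96.2,  18. ]), array([461.3,  87.9,  18. ]), array([456.8, 186. ,  18. ])]
knob [486.31574273 138.74871231  76.        ]
[[0,[-0.82,-0.85,-2.74],np.float64(-0.039)],[0,[-0.82,-0.74,-2.77],np.float64(-0.038)],[0,[-0.82,-0.64,-2.8],np.float64(-0.039)],[0,[-0.82,-0.53,-2.82],np.float64(-0.038)],[0,[-0.83,-0.42,-2.84],np.float64(-0.039)],[0,[-0.82,-0.31,-2.85],np.float64(-0.038)],[0,[-0.83,-0.2,-2.87],np.float64(-0.039)],[0,[-0.82,-0.09,-2.87],np.float64(-0.038)]]
ends [560.  70. 375.] 0.03
```

send_rows --increments '[[0,[-1.2,-0.9,-2.7],-0.04],[0,[-1.2,-0.7,-2.8],-0.04],[0,[-1.2,-0.6,-2.8],-0.04],[0,[-1.0,-0.5,-2.8],-0.04],[0,[-1.0,-0.4,-2.8],-0.04],[0,[-1.0,-0.3,-2.9],-0.04],[0,[-0.5,-0.2,-2.9],-0.04],[0,[0,-0.1,-2.9],-0.04]]'

```text
time: 5.7
eef_pos: [557.6, 71.7, 378.7]
eef_rot: [0.511, 0.489, 0.511, -0.489]
wrist_force: [0.1, 0.3, -1.1]
opening: 0.111
```

send_rows --increments '[[0,[0,0,0],0],[0,[0,0,0],0]]'

```text
time: 5.95
eef_pos: [557.7, 70.5, 378.1]
eef_rot: [0.51, 0.489, 0.511, -0.49]
wrist_force: [-0.6, -0.4, -1.7]
opening: 0.112
```

```bash
python3 - <<'E'
from workcell import r
import cv2,pickle
from h import *
o=r.observe();c=r.calibration("wrist");f=r.grab_frame("wrist")
pickle.dump((o,c),open("w2.pkl","wb"))
cv2.imwrite("pics/w2r.png",f[:,:,::-1])
cv2.imwrite("pics/w2.png",cv2.resize(f[60:400,150:520,::-1],None,fx=1.75,fy=1.75,interpolation=cv2.INTER_CUBIC))
y=Rq(o['eef_rot']).as_matrix()[:,1];print(o['eef_pos'],np.arctan2(y[1],y[0]),o['opening'])
E
```

```text
[557.72016974  70.46217248 378.10558805] 0.04201255448382388 0.11218151810592367
```

View pics/w2.png

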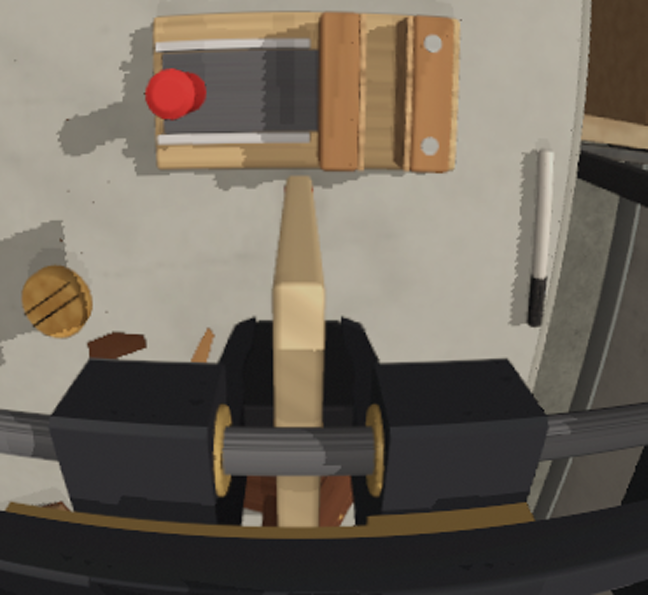

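The wrist view shows the board upright between the pads: near side's top edge at crop (273-325,283), bottom near (300,177). The holder is open, with the knob at (172,94), the jaw's cork edge at x≈362 and the cheek's face at x≈404-414.

```bash
python3 - <<'E'
import pickle,cv2
from h import *
from scipy.optimize import least_squares
o,c=pickle.load(open("w2.pkl","rb"));I=cv2.imread("pics/w2r.png")
P=lambda u,v,z: hit(c,150+u/1.75,60+v/1.75,z,True)
yaw=.045;X=np.array([np.cos(yaw),np.sin(yaw),0]);Y=np.array([-X[1],X[0],0])
for row in(90,130): 
    print(row,[(u,*(I[row,u].tolist())) for u in range(350,395,1)])
for n,u,v,z in(("chL",415,17,58),("chR",411,170,58),("floorL",404,20,18),("jL",362,15,58),("jR",359,169,58),("knob",169,92,76),("b1",156,17,18),("b2",159,167,18),("b3",455,170,18),("b4",460,18,18)):
    p=P(u,v,z);print(n,p.round(1),(p@X).round(1),(p@Y).round(1))
def f(q):
    x,y,z=q;r=[]
    for (u,v),zz in (((299,283),z),((300,177),z-120)): r+=list((P(u,v,zz)-[x,y,zz])[:2])
    return r
s=least_squares(f,[557,110,150]);print("near side top",s.x,s.fun)
print("tool",o['eef_pos'])
E
```

```text
90 [(350, 77, 121, 168), (351, 78, 122, 170), (352, 79, 123, 172), (353, 79, 123, 173), (354, 80, 124, 174), (355, 76, 116, 159), (356, 90, 131, 169), (357, 112, 159, 198), (358, 109, 155, 194), (359, 90, 129, 161), (360, 83, 120, 148), (361, 82, 119, 146), (362, 82, 118, 145), (363, 82, 118, 145), (364, 81, 117, 145), (365, 81, 118, 145), (366, 82, 118, 145), (367, 81, 118, 145), (368, 81, 118, 145), (369, 81, 118, 145), (370, 81, 117, 145), (371, 81, 118, 144), (372, 80, 117, 144), (373, 78, 114, 140), (374, 72, 105, 130), (375, 71, 104, 128), (376, 51, 76, 99), (377, 45, 67, 89), (378, 44, 65, 86), (379, 42, 63, 84), (380, 42, 63, 84), (381, 43, 64, 86), (382, 66, 98, 129), (383, 101, 144, 182), (384, 111, 158, 198), (385, 102, 147, 186), (386, 57, 88, 124), (387, 56, 89, 128), (388, 67, 106, 151), (389, 72, 114, 161), (390, 74, 117, 164), (391, 73, 117, 164), (392, 74, 117, 165), (393, 74, 117, 164), (394, 73, 117, 164)]
130 [(350, 76, 119, 167), (351, 77, 119, 168), (352, 78, 120, 169), (353, 76, 119, 167), (354, 72, 114, 160), (355, 92, 134, 174), (356, 109, 154, 193), (357, 11
[... 584 characters left out ...]
, 139), (386, 59, 94, 134), (387, 70, 110, 156), (388, 79, 123, 172), (389, 79, 124, 173), (390, 81, 125, 174), (391, 80, 125, 174), (392, 79, 124, 174), (393, 80, 124, 174), (394, 80, 125, 174)]
chL [616.7 189.4  58. ] 624.6 161.5
chR [620.1 102.3  58. ] 624.1 74.3
floorL [618.1 192.2  18. ] 626.1 164.2
jL [587.1 187.9  58. ] 595.0 161.3
jR [590.2 101.2  58. ] 594.1 74.6
knob [486.1 142.   76. ] 492.0 120.0
b1 [462.5 189.3  18. ] 470.5 168.3
b2 [465.6  91.9  18. ] 469.3 70.8
b3 [658.7  98.2  18. ] 662.4 68.4
b4 [654.6 197.5  18. ] 662.8 167.9
near side top [555.95079571 109.48155823 259.36081666] [-0.27317768 -0.00896525  0.27317768  0.00896525]
tool [557.72016974  70.46217248 378.10558805]
```

```bash
python3 - <<'E'
import pickle
from h import *
from plan import plan
o,c=pickle.load(open("w2.pkl","rb"))
P=lambda u,v,z: hit(c,u,v,z,True)
yaw=.037;X=np.array([np.cos(yaw),np.sin(yaw),0]);Y=np.array([-X[1],X[0],0])
for n,u,v,z in(("ch90",382,90,58),("ch130",381.4,130,58),("chfl90",376,90,18),("chfl130",374.7,130,18),("j90",359,90,58),("j130",358.7,130,58)):
    p=P(u,v,z);print(n,p.round(1),(p@X).round(1))
Q=lambda u,v,z:P(150+u/1.75,60+v/1.75,z)
ym=np.mean([Q(*k)@Y for k in((415,17,58),(411,170,58),(362,15,58),(359,169,58),(156,17,18),(159,167,18),(455,170,18),(460,18,18))])
xm=np.mean([Q(*k)@X for k in((156,17,18),(159,167,18),(455,170,18),(460,18,18))])
print("ymid",ym,"face from base",xm+5+50, "knob",Q(169,92,76)@X,Q(169,92,76)@Y)
E
```

```text
ch90 [612.7 168.8  58. ] 618.5
ch130 [614.5 129.2  58. ] 618.9
chfl90 [613.7 170.9  18. ] 619.6
chfl130 [615.  126.2  18. ] 619.2
j90 [590.2 167.   58. ] 595.9
j130 [592.  127.8  58. ] 596.3
ymid 123.09190086258678 face from base 620.2707337156265 knob 490.99952632859635 123.89534917488312
```

```bash
python3 -c "
from plan import *
plan([606,146.5,330],.037,5,0)"
```

```text
[[0,[0.96,1.03,-1.49],np.float64(0.001)],[0,[0.96,1.02,-1.49],np.float64(0.001)],[0,[0.97,1.02,-1.49],np.float64(0.001)],[0,[0.96,1.02,-1.48],np.float64(0.001)],[0,[0.97,1.03,-1.49],np.float64(0.0)]]
ends [606.  146.5 330. ] 0.037
```

send_rows --increments '[[0,[0.9,1.0,-1.5],0.001],[0,[0.9,1.0,-1.5],0.001],[0,[1.0,1.0,-1.5],0.001],[0,[1.0,1.0,-1.5],0.001],[0,[1.0,1.1,-1.5],0.001],[0,[0,0,0],0],[0,[0,0,0],0]]'

```text
time: 6.88
eef_pos: [606.0, 147.9, 330.5]
eef_rot: [0.509, 0.49, 0.509, -0.491]
wrist_force: [-0.1, -0.1, -1.4]
opening: 0.11
```

send_rows --increments '[[0,[1.2,0,0.1],0],[0,[1.2,0,0],0],[0,[1.2,0,0],0],[0,[1.2,0,0],0],[0,[1.2,0,0],0],[0,[0.8,0,0],0],[0,[0,0,0],0],[0,[0,0,0],0]]'

```text
time: 7.88
eef_pos: [606.3, 146.9, 263.1]
eef_rot: [0.509, 0.491, 0.509, -0.49]
wrist_force: [-1.4, 0.7, -0.9]
opening: 0.109
```

```bash
python3 - <<'E'
from workcell import r
import cv2,pickle
from h import *
o=r.observe();c=r.calibration("wrist");f=r.grab_frame("wrist")
s=r.grab_frame("scene")
pickle.dump((o,c),open("w3.pkl","wb"))
cv2.imwrite("pics/w3r.png",f[:,:,::-1])
a=cv2.resize(f[0:300,170:480,::-1],None,fx=1.6,fy=1.6,interpolation=cv2.INTER_CUBIC)
b=cv2.resize(s[160:260,200:300,::-1],(300,300),interpolation=cv2.INTER_CUBIC)
out=np.zeros((480,796,3),np.uint8);out[:480,:496]=a;out[:300,496:]=b
cv2.imwrite("pics/w3.png",out)
y=Rq(o['eef_rot']).as_matrix()[:,1];print(o['eef_pos'],np.arctan2(y[1],y[0]),o['opening'],o['wrist_force'])
E
```

```text
[606.29427939 146.85084507 263.09747049] 0.03703009231417769 0.1086154199129973 [-1.36229363  0.67439272 -0.87360069]
```

View pics/w3.png

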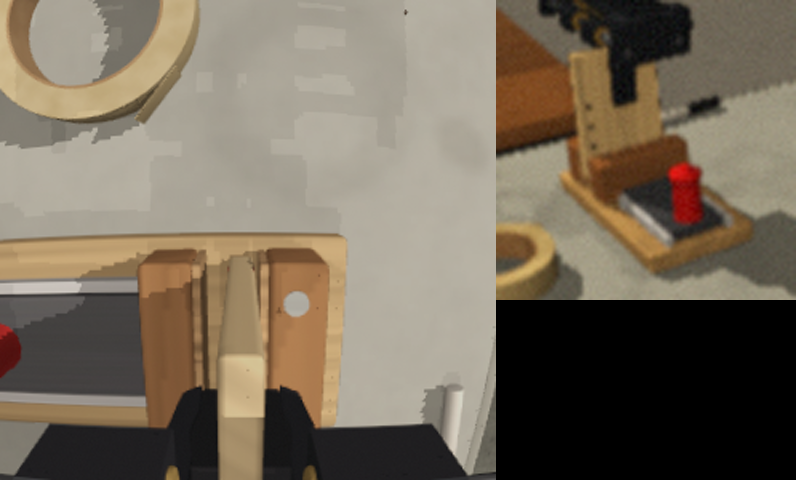

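The wrist crop shows the board inside the slot near the cheek at x≈222-262. The scene crop shows it upright, left edge from (572,55) to (583,155). I'll check that edge numerically for in-plane tilt.

```bash
python3 - <<'E'
from workcell import r
from h import *
c=r.calibration("scene")
yaw=.037;X=np.array([np.cos(yaw),np.sin(yaw),0]);Y=np.array([-X[1],X[0],0])
cen=606.3*np.array([1,0,0])+np.array([0,145.9,0])
for s in(40,-40):
  for z in(144.4,84,58): print(s,z,((proj(c,cen-5*X+s*Y+[0,0,z])-[200,160])*3+[496,0]).round(1))
E
```

```text
40 144.4 [571.9  60.3]
40 84 [579.7 123. ]
40 58 [582.9 149.1]
-40 144.4 [654.5  40.3]
-40 84 [660.1 101.1]
-40 58 [662.5 126.4]
```

The edge matches an upright board, so I'll lower it to contact.

send_rows --increments '[[0,[0.2,0,0],0],[0,[0.2,0,0],0],[0,[0.1,0,0],0],[0,[0.1,0,0],0],[0,[0,0,0],0]]'

```text
time: 8.6
eef_pos: [606.0, 146.7, 256.5]
eef_rot: [0.509, 0.491, 0.509, -0.491]
wrist_force: [0.3, -0.4, -1.9]
opening: 0.107
```

send_rows --increments '[[0,[0.1,0,0],0],[0,[0.1,0,0],0],[0,[0,0,0],0]]'

```text
time: 8.98
eef_pos: [606.0, 146.7, 254.6]
eef_rot: [0.509, 0.491, 0.509, -0.491]
wrist_force: [0.5, 0.6, -2.4]
opening: 0.113
```

send_rows --increments '[[0,[0.1,0,0],0],[0,[0.1,0,0],0],[0,[0,0,0],0]]'

```text
time: 9.35
eef_pos: [606.0, 146.8, 252.6]
eef_rot: [0.509, 0.491, 0.509, -0.491]
wrist_force: [-0.7, 0.2, -1.8]
opening: 0.11
```

send_rows --increments '[[0,[0.1,0,0],0],[0,[0.1,0,0],0],[0,[0,0,0],0]]'

```text
time: 9.72
eef_pos: [606.0, 146.8, 250.6]
eef_rot: [0.509, 0.491, 0.509, -0.491]
wrist_force: [0.2, -0.2, -1.1]
opening: 0.113
```

send_rows --increments '[[0,[0.1,0,0],0],[0,[0.1,0,0],0],[0,[0,0,0],0]]'

```text
time: 10.1
eef_pos: [606.3, 146.7, 250.2]
eef_rot: [0.509, 0.491, 0.509, -0.491]
wrist_force: [-3.2, -1.3, 6.7]
opening: 0.11
```

Contact is at TCP z 250 (about 8 N), so I'll release.

send_rows --increments '[[0,[-0.1,0,0],0],[1.6,[0,0,0],0],[2.5,[0,0,0],0],[4,[0,0,0],0],[4,[0,0,0],0],[4,[0,0,0],0]]'

```text
time: 10.85
eef_pos: [606.0, 146.8, 249.7]
eef_rot: [0.509, 0.491, 0.509, -0.491]
wrist_force: [0.8, -0.7, 0.2]
opening: 0.456
```

```bash
python3 - <<'E'
from workcell import r
import cv2,pickle
from h import *
o=r.observe();f=r.grab_frame("wrist");s=r.grab_frame("scene")
a=cv2.resize(f[0:300,170:480,::-1],None,fx=1.6,fy=1.6,interpolation=cv2.INTER_CUBIC)
b=cv2.resize(s[160:260,200:300,::-1],(300,300),interpolation=cv2.INTER_CUBIC)
out=np.zeros((480,796,3),np.uint8);out[:480,:496]=a;out[:300,496:]=b
cv2.imwrite("pics/w4.png",out)
print(o['eef_pos'],o['opening'],o['wrist_force'])
E
```

```text
[606.04388133 146.80444956 249.65510446] 0.4555705854197635 [ 0.82755819 -0.7410165   0.22604529]
```

View pics/w4.png

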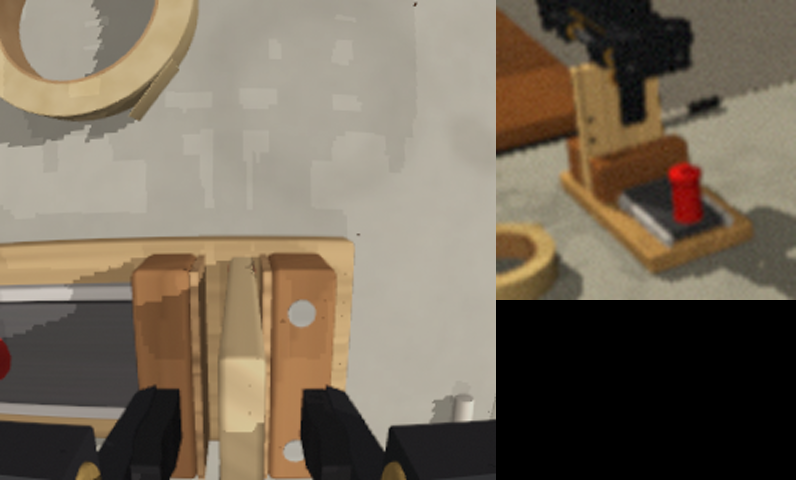

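The board stands upright by itself in the slot (wrist x≈222-265, scene unchanged). Now up and over to the knob.

send_rows --increments '[[4,[-0.5,0,0],0],[4,[-1,0,0],0],[4,[-1.5,0,0],0],[4,[-2,0,0],0],[4,[-2,0,0],0],[4,[-2,0,0],0],[4,[0,0,0],0]]'

```text
time: 11.82
eef_pos: [607.0, 147.0, 342.9]
eef_rot: [0.51, 0.492, 0.508, -0.489]
wrist_force: [-0.5, -0.2, 0.3]
opening: 0.456
```

```bash
python3 -c "
from plan import *
plan([486,141.7,320],1.608,10,5)"
```

```text
[[5,[0.23,-1.21,0.01],np.float64(-0.157)],[5,[0.23,-1.2,-0.18],np.float64(-0.157)],[5,[0.23,-1.15,-0.37],np.float64(-0.157)],[5,[0.23,-1.08,-0.54],np.float64(-0.157)],[5,[0.23,-0.99,-0.71],np.float64(-0.157)],[5,[0.23,-0.86,-0.85],np.float64(-0.157)],[5,[0.23,-0.72,-0.97],np.float64(-0.157)],[5,[0.23,-0.56,-1.08],np.float64(-0.157)],[5,[0.23,-0.38,-1.15],np.float64(-0.157)],[5,[0.22,-0.2,-1.19],np.float64(-0.158)]]
ends [486.  141.7 320. ] 1.608
```

send_rows --increments '[[5,[0.2,-1.2,0],-0.157],[5,[0.2,-1.2,-0.2],-0.157],[5,[0.2,-1.2,-0.4],-0.157],[5,[0.2,-1.1,-0.5],-0.157],[5,[0.2,-1.0,-0.7],-0.157],[5,[0.2,-0.9,-0.8],-0.157],[5,[0.2,-0.7,-1.0],-0.157],[5,[0.2,-0.6,-1.1],-0.157]]'

```text
time: 12.82
eef_pos: [507.5, 141.7, 322.8]
eef_rot: [0.7, 0.096, 0.701, -0.096]
wrist_force: [-0.2, -0.0, 0.1]
opening: 0.568
```

send_rows --increments '[[5,[0.2,-0.4,-1.1],-0.157],[5,[0.2,-0.2,-1.2],-0.157],[5,[0,0,0],0],[5,[0,0,0],0]]'

```text
time: 13.32
eef_pos: [484.7, 140.4, 319.6]
eef_rot: [0.707, -0.012, 0.707, 0.012]
wrist_force: [-0.1, -0.1, 0.2]
opening: 0.564
```

```bash
python3 - <<'E'
from workcell import r
import cv2
from h import *
from plan import plan
o=r.observe();c=r.calibration("wrist");f=r.grab_frame("wrist")
cv2.imwrite("pics/w5.png",f[:,:,::-1])
m=(f[:,:,0]>150)&(f[:,:,1]<40)&(f[:,:,2]<50)
n,l,st,ce=cv2.connectedComponentsWithStats(m.astype(np.uint8))
for i in range(1,n):
    if st[i,4]>60: print(st[i],ce[i],hit(c,*ce[i],76,True).round(1))
y=Rq(o['eef_rot']).as_matrix()[:,1];print(o['eef_pos'],np.arctan2(y[1],y[0]),o['opening'],o['joints'])
plan([486,141.7,207],1.608,8,5)
E
```

```text
[484.70772803 140.40674739 319.55046374] 1.6043634840252547 0.5636681662062237 [ 2.32587160e-01  1.23191821e-02  2.05295832e+00  1.93626418e-05
  1.07632259e+00 -1.37178551e+00]
[[5,[1.41,0.02,0.01],np.float64(-0.0)],[5,[1.41,0.01,0.02],np.float64(-0.0)],[5,[1.41,0.02,0.01],np.float64(-0.001)],[5,[1.41,0.01,0.02],np.float64(-0.0)],[5,[1.41,0.02,0.01],np.float64(-0.001)],[5,[1.41,0.01,0.02],np.float64(-0.0)],[5,[1.4,0.02,0.01],np.float64(-0.001)],[5,[1.41,0.01,0.02],np.float64(-0.0)]]
ends [486.  141.7 207. ] 1.608
```

View pics/w5.png

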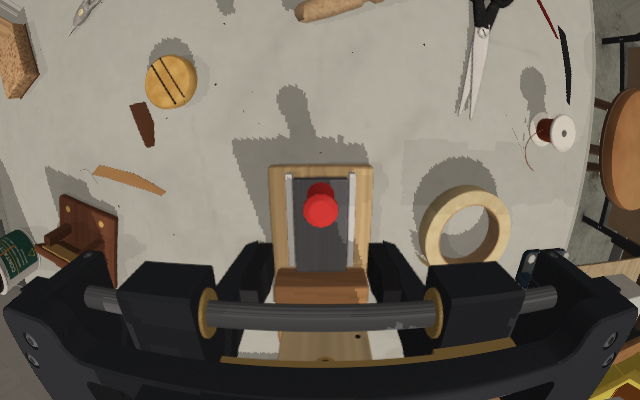

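The knob's top is at (320,210), on the gripper's mid-plane, so I'll go straight down and grip it.

send_rows --increments '[[5,[1.5,0,0.1],0],[5,[1.5,0,0],0],[5,[1.5,0,0],0],[5,[1.5,0,0],0],[5,[1.5,0,0],0],[5,[1.5,0,0],0],[5,[1.2,0,0],0],[5,[1.0,0,0],0]]'

```text
time: 14.38
eef_pos: [485.4, 140.4, 206.9]
eef_rot: [0.707, -0.013, 0.707, 0.013]
wrist_force: [-0.3, -0.7, 0.6]
opening: 0.565
```

send_rows --increments '[[5,[0,0,0],0],[2.8,[0,0,0],0],[0,[0,0,0],0],[0,[0,0,0],0],[0,[0,0,0],0],[0,[0,0,0],0]]'

```text
time: 15.12
eef_pos: [485.8, 140.5, 208.3]
eef_rot: [0.707, -0.013, 0.707, 0.013]
wrist_force: [-0.5, -1.1, 3.5]
opening: 0.265
```

send_rows --increments '[[0,[0,0,0.2],0],[0,[0,0,0.2],0],[0,[0,0,0.2],0],[0,[0,0,0.2],0],[0,[0,0,0.1],0],[0,[0,0,0],0]]'

```text
time: 15.88
eef_pos: [494.5, 140.8, 208.2]
eef_rot: [0.707, -0.013, 0.707, 0.013]
wrist_force: [-2.8, -1.0, 6.9]
opening: 0.272
```

send_rows --increments '[[0,[0,0,0.1],0],[0,[0,0,0.1],0],[0,[0,0,0.1],0],[0,[0,0,0],0]]'

```text
time: 16.38
eef_pos: [497.2, 140.9, 208.2]
eef_rot: [0.707, -0.013, 0.707, 0.013]
wrist_force: [-4.8, -0.1, 7.1]
opening: 0.268
```

send_rows --increments '[[0,[0,0,0.1],0],[0,[0,0,0],0]]'

```text
time: 16.62
eef_pos: [498.1, 141.0, 208.2]
eef_rot: [0.706, -0.013, 0.708, 0.013]
wrist_force: [-4.6, -0.6, 7.5]
opening: 0.27
```

send_rows --increments '[[0,[0,0,0.1],0],[0,[0,0,0],0]]'

```text
time: 16.88
eef_pos: [499.1, 141.0, 208.2]
eef_rot: [0.706, -0.013, 0.708, 0.013]
wrist_force: [-4.3, 0.3, 7.4]
opening: 0.269
```

send_rows --increments '[[0,[0,0,0.1],0],[0,[0,0,0],0]]'

```text
time: 17.12
eef_pos: [499.7, 141.0, 208.2]
eef_rot: [0.706, -0.013, 0.708, 0.013]
wrist_force: [-6.3, -0.3, 8.6]
opening: 0.266
```

send_rows --increments '[[0,[0,0,0.1],0],[0,[0,0,0],0]]'

```text
time: 17.38
eef_pos: [500.0, 141.1, 208.1]
eef_rot: [0.705, -0.013, 0.709, 0.013]
wrist_force: [-9.2, -0.6, 12.7]
opening: 0.266
```

Force is rising as the jaw closes on the board. One more millimetre, then I'll release.

send_rows --increments '[[0,[0,0,0.1],0],[0,[0,0,0.1],0],[0,[0,0,0],0],[0,[0,0,0],0]]'

```text
time: 17.88
eef_pos: [500.7, 141.1, 208.1]
eef_rot: [0.704, -0.013, 0.71, 0.012]
wrist_force: [-15.3, -0.9, 19.8]
opening: 0.267
```

send_rows --increments '[[3,[0,0,0],0],[5,[0,0,0],0],[5,[0,0,0],0],[5,[-1,0,-0.1],0],[5,[-2,0,0],0],[5,[-2,0,0],0],[5,[-2,0,0],0],[5,[-3,0,0],0]]'

```text
time: 18.88
eef_pos: [502.1, 140.9, 308.3]
eef_rot: [0.707, -0.013, 0.707, 0.013]
wrist_force: [-0.2, -0.2, 0.3]
opening: 0.565
```

send_rows --increments '[[5,[-2,0,-2],0],[5,[-2,0,-3],0],[5,[-1,0,-3],0],[5,[0,0,0],0],[5,[0,0,0],0]]'

```text
time: 19.5
eef_pos: [423.0, 138.2, 358.1]
eef_rot: [0.708, -0.013, 0.706, 0.013]
wrist_force: [0.3, -0.5, 0.8]
opening: 0.565
```

```bash
python3 - <<'E'
from workcell import r
import cv2
from h import *
o=r.observe();f=r.grab_frame("wrist");s=r.grab_frame("scene");t=r.grab_frame("top")
a=cv2.resize(f[60:310,210:440,::-1],None,fx=1.7,fy=1.7,interpolation=cv2.INTER_CUBIC)
b=cv2.resize(s[160:260,200:300,::-1],(400,400),interpolation=cv2.INTER_CUBIC)
out=np.zeros((600,800,3),np.uint8);out[:a.shape[0],:a.shape[1]]=a;out[:400,400:]=b
out[400:600,400:700]=cv2.resize(t[130:230,190:340,::-1],(300,200))
cv2.imwrite("pics/w6.png",out)
print(o['eef_pos'],o['opening'],o['wrist_force'],o['time'])
E
```

```text
[422.99076716 138.18675194 358.05474952] 0.5650871632261054 [ 0.29323032 -0.4673154   0.77217967] 19.5
```

View pics/w6.png

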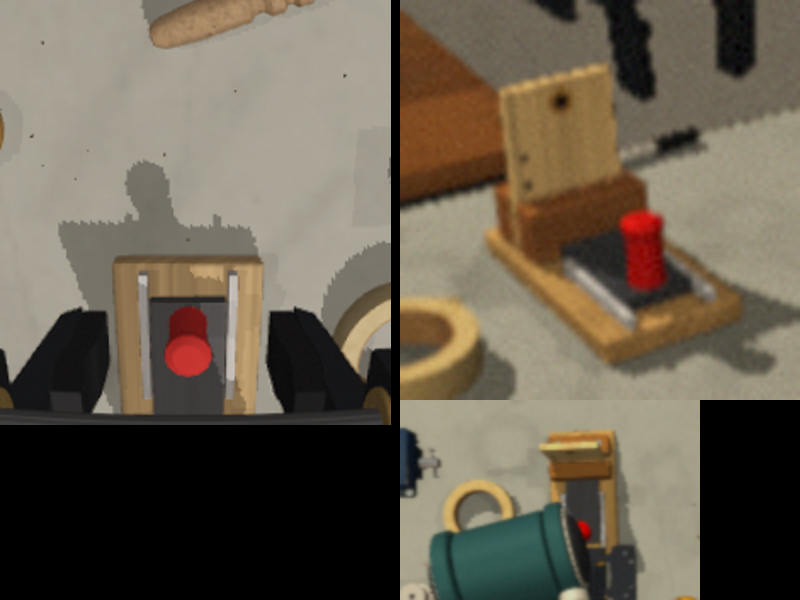

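The jaw is closed and the board is standing, with its dot at scene crop (560,101) and the gripper clear. To check squareness, I'll overlay the expected clamped outline on enlarged scene and top views.

```bash
python3 - <<'E'
from workcell import r
import cv2
from h import *
yaw=.037;X=np.array([np.cos(yaw),np.sin(yaw),0]);Y=np.array([-X[1],X[0],0])
out=np.zeros((600,800,3),np.uint8)
for n,(v0,v1,u0,u1),k,ox in(("scene",(165,235,215,275),6.6,0),("top",(138,208,252,312),6.6,400)):
    c=r.calibration(n);f=r.grab_frame(n)[v0:v1,u0:u1,::-1]
    im=cv2.resize(f,None,fx=k,fy=k,interpolation=cv2.INTER_CUBIC)
    pts={}
    for i,x in enumerate((609,619)):
        for j,y in enumerate((-40,40)):
            for z in(58,138):
                p=(proj(c,x*X+(123.1+y)*Y+[0,0,z])-[u0,v0]+.5)*k;pts[i,j,z]=p;cv2.circle(im,tuple(int(q) for q in p),2,(255,0,255) if z==138 else (255,255,0),-1)
    out[:im.shape[0],ox:ox+im.shape[1]]=im
cv2.imwrite("pics/w7.png",out)
E
```

```text
(no output)
```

View pics/w7.png

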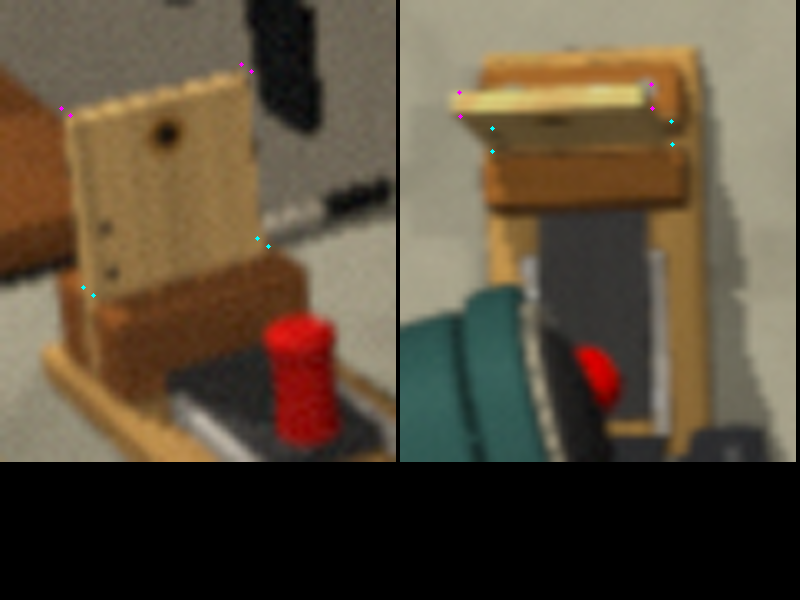

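Predicted and observed corners agree within about 1 raw pixel in both views, so the board is upright, square and seated. Handing in.

```bash
python3 -c "
from workcell import r
o=r.observe();print(o['time'],o['wrist_force'],o['qd'].round(4))
print(r.finish_job())"
```

```text
19.75 [ 0.50245039  0.04508522 -0.7141114 ] [ 0.0029 -0.0057  0.0009  0.0016  0.0018  0.0019]
the job is handed in; nothing more can be done
None
```

The board is standing in the holder's slot, red-striped edge down, with the sliding jaw closed on it. I handed the job in at 19.75 s, with the gripper well clear of everything.

- **Moving the board:** I gripped the leaning board near its top. It came upright between the pads as I lifted it. I lowered it into the slot until it touched the floor at about 8 N, then released it, and it stood on its own.
- **Closing the jaw:** I gripped the red knob and slid the jaw until the push rose from about 4–5 N to 15 N, then let go and backed away.

**Last checks**
- **Position:** in the scene and top pictures, the board's top corners lie within about one pixel (about 3 mm) of where an upright, centred, clamped board should be. The jaw's face lines up with the board's face.
- **Other things on the bench:** I did not touch any of them, but I made no separate check of their positions at the end.
- **Disagreements:** floor contact came about 6 mm lower than I had predicted from the pictures. The knob moved about 15 mm where I expected about 13 mm, probably from give in the arm and the error in my gap measurement. During the final push the wrist also showed about 20 N upward. I found no sign of either affecting the result.

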